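# Ease open the touch-latch case of the cutting ring

## Task

Open the narrower of the two touch-latch cases to get at the cutting ring inside: with closed fingertips centred on the round finger mark, press its flap down until the latch clicks, then keep your fingertips on the flap to catch it as it springs up, and let it rise gently all the way to fully open, never letting it fly up. Leave the wider case shut.

Things in the scene. Friction and masses are not known exactly. Their poses are not given: they have to be found in the camera images.
- narrow_case: the narrower grey case with an aluminium flap on top, fixed to the worktop: 80 mm wide, 125 mm deep, walls 64 mm high (the other case is alike but 120 mm wide). Origin: centre of its underside. x points from its front (label card) to its back (hinge), y along its width, z up. Flap 68 mm wide, 7 mm thick, top at z = 72 mm when shut, free front edge at x = -57 mm
- narrow_mark (a point): centre of the round 19 mm finger mark on the flap's top face, where to press: 22 mm from the flap's front edge, 90 mm from the hinge axis; moves with the flap. The latch clicks free when it is pressed about 2.5 mm down, against about 3 N; press 4 to 6 mm to be sure (stop at 6 mm). The latch does not catch again
- narrow_hinge (a point): middle of the flap's hinge axis, which runs along the case's y at its back (x = +55 mm, z = 66 mm in the case's frame; the shut flap's top face is 6 mm higher). Fingertips resting on the flap must follow the mark's arc about this axis, up and back, to stay on it
- narrow_flap (a joint): flap angle, rad: 0 shut and latched, -0.03 click, -0.07 pressed to the stop, positive as the front edge swings up and back, 1.25 fully open at its stop. Once released a spring lifts it (1.7 N at the mark when shut, 0.5 N when open) and keeps it open: it rises as fast as fingertips on its top let it; free, it flies up at over 5 rad/s, where under 3 is gentle
- wide_flap (a joint): flap angle of the wider case, rad: 0 shut and latched, positive open; the same mechanism, to be left shut

How it is judged (in metres and radians):
On the way, in this order (a step that is already met when the one before it is completed fails the run):
1. the narrow case's flap is pressed down with the fingers, which are over its finger mark (grasp point within 20 mm of it, seen from above) (value of joint narrow_flap below -0.015 rad and horizontal distance between the grasp point and narrow_mark below 0.02 m and contact force between the fingers and narrow_case above 0.5 N), for 0.03 s.
2. the fingers hold the flap back when it is part-way open (20 to 57 degrees) (value of joint narrow_flap between 0.35 and 1 rad and contact force between the fingers and narrow_case above 0.2 N), for 0.05 s.
At the end, for the whole second after the job is handed in: the narrow case's flap stands open at 1.1 rad (63 degrees) or more, at rest and let go, and the wide case's flap is still shut (below 0.05 rad) (value of joint narrow_flap above 1.1 rad and velocity of joint narrow_flap between -0.2 and 0.2 rad/s and value of joint wide_flap below 0.05 rad); the robot touches nothing.
It fails at once if the narrow case's flap flies up (faster than 3 rad/s) (velocity of joint narrow_flap above 3 rad/s).
It fails at once if the wide case's flap springs open (value of joint wide_flap above 0.1 rad).
It also fails if it takes over 34 s, if anything falls off the work surface, if the arm or the gripper's body presses on something with over 40 N, if the wrist force passes 120 N, or if a joint passes its speed limit or range.

## Robot

A 6-joint arm with a two-finger parallel gripper is mounted at the origin on a cart in front of the work surface, level with it; the furniture and walls round the work are solid. World frame = base frame: x ahead of the robot, y to its left, z up, the work surface at z = 0. Lengths are in mm, angles in rad, forces in N, time in s.
With the tool pointing down it reaches from about 275 to 1000 mm from the base axis. Payload 8.4 kg.
Tool frame: the origin (TCP) lies at the very end of the fingers, on their centre line; the grasp point (between the pads) lies 19 mm behind it; z points along the fingers, y is the direction in which the jaws open and shut (so a half turn about z gives the same grasp; the last joint's range is limited). The gripper opens to 85 mm and grips with 20 to 120 N. Pads are 22 mm wide; open, the fingers measure 114 mm over their backs; the gripper's body (76 mm by 85 mm) begins 54 mm behind the grasp point. The pads swing forward as they close: fully open they stand 13 mm farther back than shut.
Start: joints at [-1.217, 0.353, 1.633, -0, 1.155, -0.002], TCP at [217.711, -585.858, 231.281] pointing down, gripper open.
Joint ranges: [-2.63, 2.63], [-0.92, 2.1], [0.06, 2.66], [-1.3, 4.44], [0, 2.69], [-3.02, 3.02]. Speed limits (rad/s): [2.22, 2.22, 2.79, 3.14, 3.14, 3.14].

## Interface

Orientations are given as [roll, pitch, yaw] about the fixed x, y, z axes, in that order (R = Rz(yaw) Ry(pitch) Rx(roll)).
In Python, from rig import r, vision gives the robot as it stands.
- The arm moves only by the tool move_arm, never from a script. Its argument "series" is text: rows parted by semicolons, each of 7 numbers parted by spaces: the closure, from -1 (fully open) to 1 (shut), then the shift along the tool's x, y, z in units of 40 mm (1.0 is 40 mm), then the turn, a rotation vector about the tool's x, y, z in degrees. In form: grip tx ty tz ax ay az; .... A call has 1 to 20 rows; each row shifts and turns the pose as measured when the row begins, along the tool's axes as they then stand; what a row does not reach is not made up. A row lasts 1/8 s, in which the tool goes at most 62.5 mm and 10.7 degrees, less where a joint would pass 70% of its speed; a pose out of reach is approached as far as the arm can. A call is refused whole if a number of a shift passes 1 or a number of a turn 10.7, either way. A call with a gripper value outside its range is refused whole. The fingers move at their own pace and stop on an object; "grip_force" is the grip in N (left out, the last holds). Time passes only in rows, so rows that do not move let the fingers close. It gives the time, the measured TCP pose, the force and the opening at its end, in the units of the state.
- r.sense(): the state, without advancing time (a new reading comes with each control period).
- vision.grab_frame(name): name is "side" or "top" or "wrist"; returns the picture (400x640x3 uint8, red, green, blue); there is no depth.
- vision.camera_params(name): a dict with "fx", "fy", "cx", "cy" (pixels), "k1" (the pictures are not rectified: a ray, as slopes to the right and down, at radius r is drawn at 1 + k1 r^2 times it, then the intrinsics apply), "position" and "rotation" of the camera in the world. Camera axes: x right, y up, looking along -z (the intrinsics and any distortion apply to the point x, -y, -z); pixel columns grow to the right and rows downward; lengths in mm; the calibration is good to about 2 mm. A picture is of the moment at which its call begins: read the wrist's pose just before it. camera_params takes no time and is no camera call; for the wrist camera it gives the pose at the moment of the call.
- r.sign_off(): hands the job in, once; it reports no verdict.
The state is a dict: "clock": time; "qpos": joint angles; "qvel": joint speeds; "joint_efforts": joint torques, N m; "eef_pos": TCP position; "tcp_rot": TCP orientation; "contact_force": force on the tool from outside, world axes, zero at the start; "wrist_torque": the same for the moment, N m; "opening": opening from 0.0 (shut) to 1.0 (fully open).
Only numpy, scipy, OpenCV 4.12 (cv2) and the standard library are available. Lean on these libraries where they do the work, as an engineer would, in place of code of your own. Each camera call takes 0.05 s, during which the arm holds its last target. There are 200 camera calls.

## Working session

There is one attempt and no reset: what is moved stays moved. The work goes in short steps, Python scripts to look and compute and a tool call to move; the robot and the scene stay as the last step left them, time stands still between calls to the robot, and variables do not carry over. Pictures are saved under pics/ and viewed, about 8 in all and at most 12, crops included, and the job is handed in when it is done.

Besides the shell and the picture viewer there is one more tool, called after "Request:" by a JSON object that holds its "name" and its "arguments". move_arm: Moves the arm, as the interface text tells. Its arguments: {"type":"object","properties":{"series":{"type":"string"},"grip_force":{"type":"number"}},"required":["series"]}

```bash
mkdir -p pics; python3 - <<'E'
from rig import r, vision
import cv2
print(r.sense())
for n in("top","side"):
    cv2.imwrite(f"pics/{n}1.png",vision.grab_frame(n)[:,:,::-1]); print(vision.camera_params(n))
E
```

```text
{'clock': 0.0, 'qpos': array([-1.21736917e+00,  3.53641568e-01,  1.63413574e+00, -5.80602211e-05,
        1.15520288e+00, -2.39674115e-03]), 'qvel': array([ 0.00034097,  0.001163  , -0.0010019 ,  0.00111187, -0.00138838,
       -0.00020723]), 'joint_efforts': array([ 1.78733728e-03, -6.05249119e+01, -3.42067945e+01,  1.14240804e-04,
        9.32550902e-03, -1.88357788e-06]), 'eef_pos': array([ 217.5462183 , -585.4072693 ,  230.56510564]), 'tcp_rot': array([-3.14020499e+00,  4.97596623e-05,  3.55847408e-01]), 'contact_force': array([ 0.82252037, -0.21087197,  0.50260783]), 'wrist_torque': array([-0.0522011 ,  0.02194206,  0.00073076]), 'opening': 1.0030500576334986}
{'fx': 413.972413045854, 'fy': 413.972413045854, 'cx': 321.4064144396441, 'cy': 199.1886437073695, 'k1': -0.09856297487634182, 'position': array([364.33251923, 348.99658215, 925.15048856]), 'rotation': array([ 0.10266877,  0.0376259 , -1.57436629])}
{'fx': 490.3700676186591, 'fy': 490.3700676186591, 'cx': 317.15473198375804, 'cy': 206.24918515119762, 'k1': -0.0743738882506876, 'position': array([ 459.27306619, 1192.35833821,  518.55287043]), 'rotation': array([1.08802162, 0.0125033 , 3.13254013])}
```

View pics/top1.png

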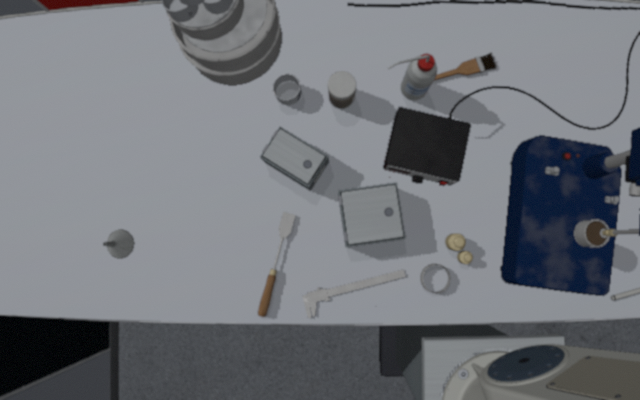

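View pics/side1.png

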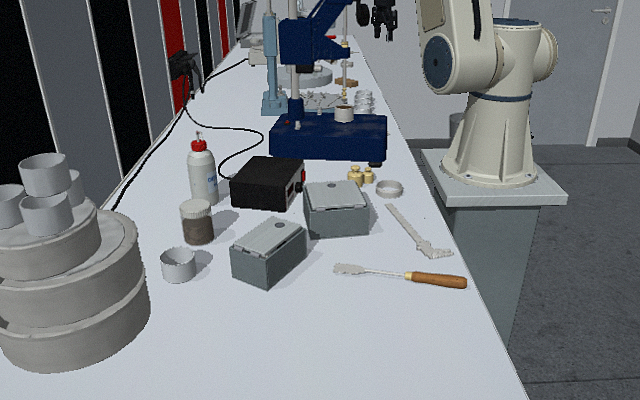

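The top view shows the narrow case around (295,158), with its mark near (308,164). The wide case is around (372,214), with its mark near (389,212). Next I'll measure the narrow case.

```bash
cat > h.py <<'E'
import numpy as np, cv2
from scipy.spatial.transform import Rotation as R
def rays(c,px):
    K=np.array([[c['fx'],0,c['cx']],[0,c['fy'],c['cy']],[0,0,1.]])
    u=cv2.undistortPoints(np.array(px,float).reshape(-1,1,2),K,np.array([c['k1'],0,0,0.])).reshape(-1,2)
    d=np.c_[u[:,0],-u[:,1],-np.ones(len(u))]
    return R.from_euler('xyz',c['rotation']).apply(d)
def onplane(c,px,z):
    d=rays(c,px);p=np.array(c['position']);return p+d*((z-p[2])/d[:,2])[:,None]
E
python3 - <<'E'
from h import *
from rig import vision
c=vision.camera_params("top")
im=cv2.imread("pics/top1.png");g=cv2.cvtColor(im,cv2.COLOR_BGR2GRAY)
print(g[158:172,298:318])
m=((g>115)&(g<175)).astype(np.uint8)
cv2.imwrite("pics/crop.png",cv2.resize(im[115:200,245:345],None,fx=7,fy=7,interpolation=cv2.INTER_CUBIC))
print(onplane(c,[(308,164),(389,212)],72).round(1))
E
```

```text
[[133 133 133 134 135 135 133 131 130 129 128 128 129 130 130 130 130 129
  129 129]
 [133 133 132 134 133 133 130 123 119 118 118 120 126 129 129 130 131 130
  130 131]
 [134 134 134 133 132 129 120 108 100  95  97 106 116 126 131 129 131 130
  130 129]
 [135 134 133 134 130 120 104  93  86  85  86  90 101 117 128 130 130 130
  129 130]
 [134 134 133 134 126 109  90  87  87  89  86  87  91 106 125 131 132 131
  131 129]
 [134 134 134 133 124 103  88  87  89  89  90  88  86  99 121 130 132 132
  131 130]
 [133 134 135 133 123 100  87  88  89  89  88  88  86  96 119 132 133 133
  133 132]
 [133 134 134 134 123 104  87  87  89  90  89  88  86 100 121 133 134 133
  132 127]
 [130 133 134 133 128 113  94  85  84  87  88  86  90 108 124 132 134 133
  131 120]
 [130 131 132 133 131 123 109  95  88  87  89  96 106 119 129 131 133 132
  126 107]
 [131 130 130 131 132 129 124 114 106 104 108 115 125 129 132 132 132 129
  116  88]
 [132 131 133 131 132 131 129 127 125 126 127 129 132 133 132 134 131 122
   98  69]
 [135 133 132 131 131 131 131 131 132 132 134 134 133 134 133 132 128 109
   79  55]
 [134 134 133 133 130 131 132 131 131 133 133 132 133 134 134 130 117  92
   62  57]]
[[526.8 408.7  72. ]
 [424.8 241.6  72. ]]
```

View pics/crop.png

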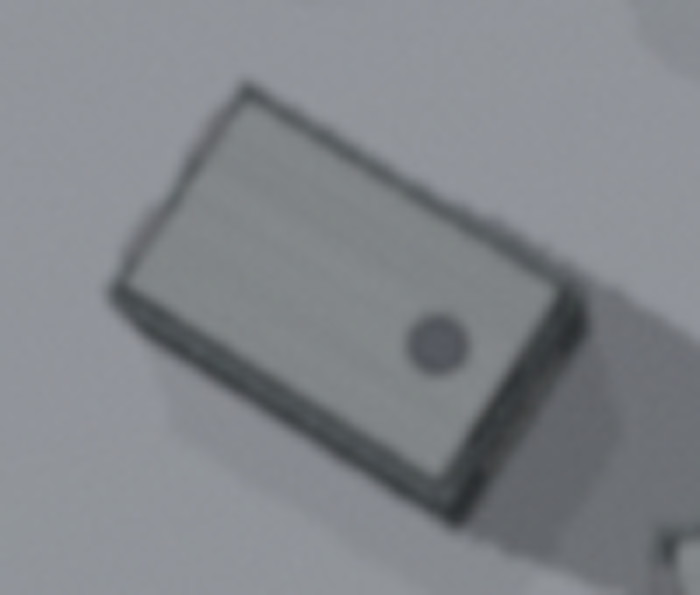

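```bash
python3 - <<'E'
from h import *
from rig import vision,r
c=vision.camera_params("top")
px=np.array([(562,290),(440,475),(250,95),(128,283),(438,345)])/7+[245-.43,115-.43]
P=onplane(c,px,72);print(P.round(1))
F=(P[0]+P[1])/2;B=(P[2]+P[3])/2;d=B-F
print("width",np.linalg.norm(P[0]-P[1]),np.linalg.norm(P[2]-P[3]),"len",np.linalg.norm(d),"yaw of case x",np.arctan2(d[1],d[0]),"F->mark",np.linalg.norm(P[4]-F))
e=np.subtract(P[0],P[2]);f=P[1]-P[3];print(np.arctan2(-e[1],-e[0]),np.arctan2(-f[1],-f[0]))
# side view check of mark
s=vision.camera_params("side");im=cv2.imread("pics/side1.png");g=cv2.cvtColor(im,cv2.COLOR_BGR2GRAY)
m=(g[218:236,268:292]<125).astype(np.uint8);n,l,st,ce=cv2.connectedComponentsWithStats(m);print(st,ce+[268,218])
for i in range(1,n): print(onplane(s,[ce[i]+[268,218]],72))
E
```

```text
[[543.4 373.2  72. ]
 [487.8 409.8  72. ]
 [605.  467.8  72. ]
 [547.3 504.3  72. ]
 [527.1 410.5  72. ]]
width 66.61987541146644 68.33082420388409 len 112.2525098319745 yaw of case x 1.0012284113203698 F->mark 22.136175744040028
0.9936284748443207 1.0089071550714233
[[  0   0  24  18 382]
 [  7   4  10   6  44]
 [ 21  15   3   3   6]] [[279.35078534 226.58376963]
 [279.31818182 224.70454545]
 [290.33333333 234.33333333]]
[[527.21446755 410.96169935  72.        ]]
[[505.62205451 445.91306618  72.        ]]
```

Both views put the mark at (527, 411, 72), with case yaw at about 1.0. The measured sizes match the given ones (67–68 mm wide, mark 22 mm from the front edge). The drill press stands between the arm and the case, so I'll measure it before moving.

```bash
python3 - <<'E'
from h import *
from rig import vision,r
c=vision.camera_params("top");s=vision.camera_params("side")
print("base top corners z~60",onplane(c,[(505,280),(608,292),(515,145),(618,150)],50).round(0))
print("head top-view z=150/350",onplane(c,[(585,160),(600,235),(640,130)],150).round(0),onplane(c,[(585,160),(640,130),(640,210)],350).round(0))
o=s['position']
for y in(-60,-120,-180):
    d=rays(s,[(352,62),(340,38),(348,0),(388,140),(280,60),(345,112),(383,35),(385,0)]);print(y,(o+d*((y-o[1])/d[:,1])[:,None]).round(0).tolist())
im=cv2.imread("pics/side1.png");cv2.imwrite("pics/side_c.png",cv2.resize(im[0:170,230:480],None,fx=3,fy=3,interpolation=cv2.INTER_CUBIC))
cv2.imwrite("pics/wr1.png",vision.grab_frame("wrist")[:,:,::-1])
E
```

```text
base top corners z~60 [[ 281.   -4.   50.]
 [ 250. -234.   50.]
 [ 570.  -39.   50.]
 [ 560. -279.   50.]]
head top-view z=150/350 [[ 517. -135.  150.]
 [ 371. -156.  150.]
 [ 579. -261.  150.]] [[ 478.  -10.  350.]
 [ 523. -103.  350.]
 [ 405.  -91.  350.]]
-60 [[363.0, -60.0, 270.0], [394.0, -60.0, 329.0], [375.0, -60.0, 418.0], [262.0, -60.0, 61.0], [544.0, -60.0, 278.0], [379.0, -60.0, 141.0], [288.0, -60.0, 335.0], [287.0, -60.0, 417.0]]
-120 [[359.0, -120.0, 258.0], [391.0, -120.0, 320.0], [371.0, -120.0, 413.0], [253.0, -120.0, 39.0], [548.0, -120.0, 266.0], [376.0, -120.0, 122.0], [280.0, -120.0, 327.0], [278.0, -120.0, 412.0]]
-180 [[354.0, -180.0, 246.0], [388.0, -180.0, 311.0], [367.0, -180.0, 408.0], [243.0, -180.0, 17.0], [552.0, -180.0, 255.0], [372.0, -180.0, 104.0], [272.0, -180.0, 318.0], [270.0, -180.0, 407.0]]
```

View pics/side_c.png

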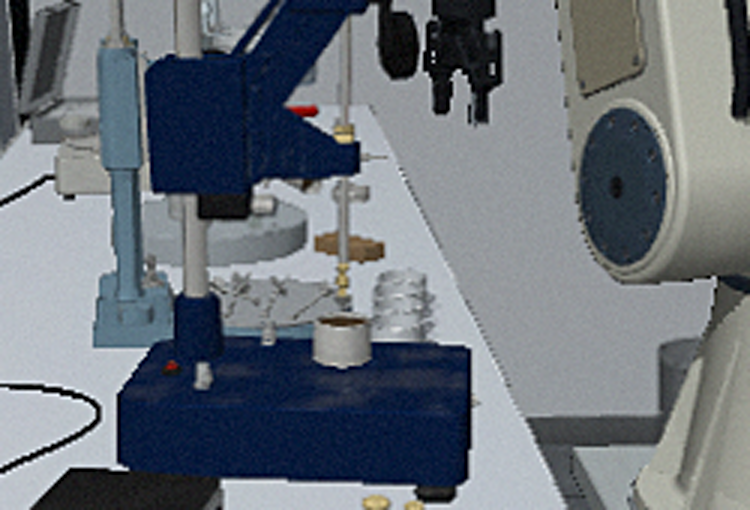

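View pics/wr1.png

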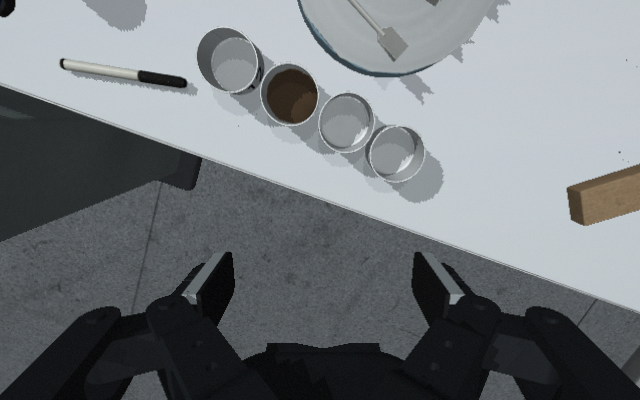

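The press's base spans x ≥ 250, y −280 to 0. Its head overhangs to about x ≥ 335 at z 260–400. I'll retract to a small radius, close the gripper and sweep past in front of it.

Request:
{"name": "move_arm", "arguments": {"series": "1 0 -0.95 0 0 0 0;1 0 -0.95 0 0 0 0;1 0 -0.95 0 0 0 0;1 0 -0.95 0 0 0 0;1 0 -0.95 0 0 0 0;1 0 -0.95 0 0 0 0;1 0 -0.95 0 0 0 0;1 0 -0.95 0 0 0 0;1 0 -0.5 0 0 0 0", "grip_force": 40}}

```text
clock: 1.27
eef_pos: [101.0, -271.8, 228.5]
tcp_rot: [-3.137, -0.0, 0.356]
contact_force: [0.2, -0.2, 0.0]
opening: 0.002
```

Request:
{"name": "move_arm", "arguments": {"series": "1 0 -0.5 0 0 0 0;1 0 -0.3 0 0 0 0;1 0.9 -0.06 0 0 0 -7.7;1 0.9 -0.06 0 0 0 -7.7;1 0.9 -0.06 0 0 0 -7.7"}}

```text
clock: 1.9
eef_pos: [181.5, -183.2, 229.3]
tcp_rot: [-3.142, -0.001, 0.762]
contact_force: [0.6, -0.4, -0.5]
opening: -0.002
```

```bash
python3 - <<'E'
from rig import r, vision
import cv2,numpy as np
s=r.sense();print(s['qpos'].round(3),np.hypot(*s['eef_pos'][:2]))
im=vision.grab_frame("side")[:,:,::-1];cv2.imwrite("pics/side2.png",cv2.resize(im[0:170,230:480],None,fx=3,fy=3,interpolation=cv2.INTER_CUBIC))
E
```

```text
[-7.970e-01 -2.900e-01  2.308e+00  1.000e-03  1.124e+00  1.200e-02] 257.8407278559167
```

View pics/side2.png

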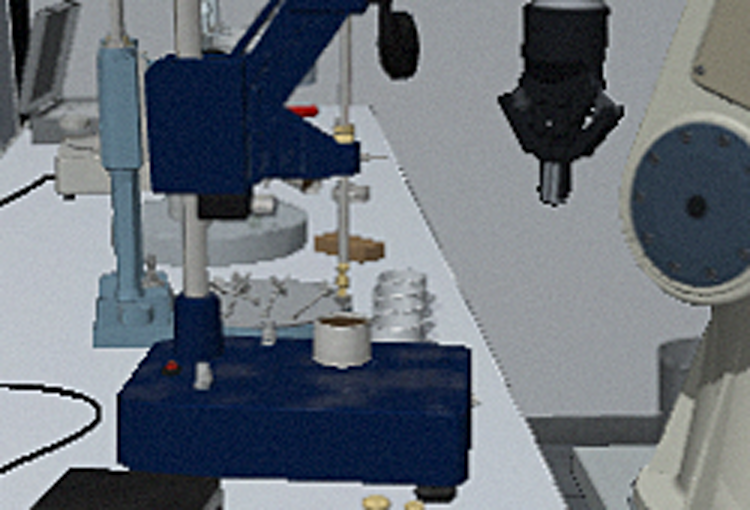

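The side view shows the gripper clear of the press. The knob's right edge is at crop px 418. I'll pull in a bit more, then sweep.

Request:
{"name": "move_arm", "arguments": {"series": "1 0 -0.5 0 0 0 0;1 0 -0.4 0 0 0 0"}}

```text
clock: 2.2
eef_pos: [159.8, -154.2, 229.5]
tcp_rot: [-3.141, -0.003, 0.776]
contact_force: [-0.6, 0.6, -0.2]
opening: -0.0
```

Request:
{"name": "move_arm", "arguments": {"series": "1 0.79 -0.06 0 0 0 -8.2;1 0.79 -0.06 0 0 0 -8.2;1 0.79 -0.06 0 0 0 -8.2;1 0.79 -0.06 0 0 0 -8.2;1 0.79 -0.06 0 0 0 -8.2;1 0.79 -0.06 0 0 0 -8.2;1 0.79 -0.06 0 0 0 -8.2;1 0.79 -0.06 0 0 0 -8.2;1 0.79 -0.06 0 0 0 -8.2;1 0.79 -0.06 0 0 0 -8.2;1 0 0 0 0 0 0"}}

```text
clock: 3.58
eef_pos: [178.4, 140.9, 232.0]
tcp_rot: [3.13, 0.007, 2.236]
contact_force: [0.6, 0.4, 0.1]
opening: -0.001
```

Request:
{"name": "move_arm", "arguments": {"series": "1 0 0.95 0 0 0 0;1 0 0.95 0 0 0 0;1 0 0.95 0 0 0 0;1 0 0.95 0 0 0 0;1 0 0.95 0 0 0 0;1 0 0.95 0 0 0 0;1 0 0.95 0 0 0 0;1 0 0.95 0 0 0 0;1 0 0.95 0 0 0 0;1 0 0.95 0 0 0 0;1 0 0.95 0 0 0 0;1 0 0 0 0 0 10;1 0 0 0 0 0 10;1 0 0 0 0 0 10;1 0 0 0 0 0 10;1 0 0 0 0 0 10;1 0 0 0 0 0 10;1 0 0 0 0 0 10;1 0 0 0 0 0 0"}}

```text
clock: 5.95
eef_pos: [549.2, 360.5, 234.5]
tcp_rot: [3.125, -0.003, 0.898]
contact_force: [0.2, -0.1, -1.0]
opening: 0.001
```

```bash
cat > tgt.py <<'E'
from h import *
from rig import r
import sys
s=r.sense();p=np.array(s['eef_pos']);Rt=R.from_euler('xyz',s['tcp_rot'])
t=np.array([float(a) for a in sys.argv[1:4]])
print("pos",p.round(2),"F",s['contact_force'].round(2),"shift units",(Rt.inv().apply(t-p)/40).round(3))
want=R.from_euler('xyz',[np.pi,0,1.0]);print("turn deg",np.degrees((Rt.inv()*want).as_rotvec()).round(2))
E
python3 tgt.py 527 410.7 100; python3 - <<'E'
from rig import vision
import cv2
cv2.imwrite("pics/wr2.png",vision.grab_frame("wrist")[:,:,::-1])
E
```

```text
pos [549.21 360.46 234.49] F [ 0.15 -0.11 -0.98] shift units [ 0.625 -1.274  3.343]
turn deg [ 0.98 -0.15 -5.85]
```

View pics/wr2.png

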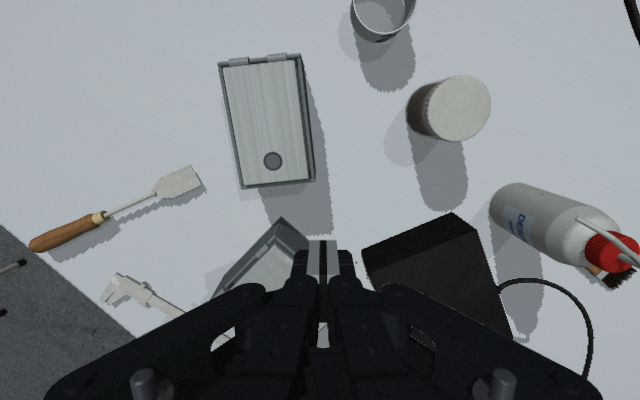

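The wrist view shows the narrow flap with its mark at (273,160) and the hinge at the top. I'll cross-check with a ray, then move above the mark.

```bash
python3 - <<'E'
from h import *
from rig import vision
print(onplane(vision.camera_params("wrist"),[(273,160),(241,187),(314,181),(221,64),(302,58)],72).round(1))
E
```

```text
[[528.  410.4  72. ]
 [484.  409.8  72. ]
 [546.8 367.8  72. ]
 [548.8 507.   72. ]
 [610.7 464.8  72. ]]
```

Request:
{"name": "move_arm", "arguments": {"series": "1 0.31 -0.64 0.9 0.5 0 -3;1 0.31 -0.64 0.9 0.5 0 -3;1 0 0 0.9 0 0 0;1 0 0 0.5 0 0 0;1 0 0 0 0 0 0"}}

```text
clock: 6.62
eef_pos: [528.2, 408.1, 104.0]
tcp_rot: [3.14, -0.005, 1.018]
contact_force: [0.2, 0.9, -1.1]
opening: -0.001
```

```bash
python3 tgt.py 527 410.7 80
```

```text
pos [528.21 408.1  104.02] F [ 0.16  0.88 -1.09] shift units [ 0.036 -0.061  0.601]
turn deg [ 0.08 -0.29  1.05]
```

All three views agree on the mark to within 1 mm. Going down to about 75 mm.

Request:
{"name": "move_arm", "arguments": {"series": "1 0.03 -0.06 0.4 0 0 1;1 0 0 0.25 0 0 0;1 0 0 0 0 0 0"}}

```text
clock: 7.0
eef_pos: [528.8, 411.0, 79.1]
tcp_rot: [3.139, -0.009, 1.0]
contact_force: [-0.7, -0.9, -0.1]
opening: 0.001
```

```bash
python3 tgt.py 527.5 410.6 72
```

```text
pos [528.82 410.98  79.1 ] F [-0.69 -0.94 -0.12] shift units [-0.027 -0.023  0.177]
turn deg [ 0.16 -0.51 -0.02]
```

Request:
{"name": "move_arm", "arguments": {"series": "1 -0.03 -0.02 0.1 0 0 0;1 0 0 0.06 0 0 0;1 0 0 0.03 0 0 0;1 0 0 0.03 0 0 0"}}

```text
clock: 7.5
eef_pos: [528.1, 410.9, 71.4]
tcp_rot: [3.138, -0.011, 1.0]
contact_force: [-0.7, -1.0, 3.5]
opening: 0.001
```

Request:
{"name": "move_arm", "arguments": {"series": "1 0 0 0.04 0 0 0"}}

```text
clock: 7.62
eef_pos: [528.1, 410.8, 70.1]
tcp_rot: [3.138, -0.011, 1.0]
contact_force: [-1.9, -1.5, 4.3]
opening: -0.002
```

Request:
{"name": "move_arm", "arguments": {"series": "1 0 0 0.04 0 0 0"}}

```text
clock: 7.75
eef_pos: [528.0, 410.8, 68.6]
tcp_rot: [3.138, -0.01, 1.0]
contact_force: [-2.4, -2.0, 4.9]
opening: -0.002
```

Request:
{"name": "move_arm", "arguments": {"series": "1 0 0 0.04 0 0 0"}}

```text
clock: 7.88
eef_pos: [528.1, 410.8, 67.1]
tcp_rot: [3.138, -0.011, 1.0]
contact_force: [-2.3, -1.9, 3.5]
opening: -0.002
```

Request:
{"name": "move_arm", "arguments": {"series": "1 0 0 0.01 0 0 0;1 0 0 0.01 0 0 0"}}

```text
clock: 8.12
eef_pos: [528.1, 410.7, 66.2]
tcp_rot: [3.138, -0.01, 1.0]
contact_force: [-1.5, -1.4, 3.9]
opening: -0.002
```

```bash
cat > arc.py <<'E'
import numpy as np
th=np.arange(-0.06,1.33,0.06);rho=101-11*np.clip(th/1.25,0,1)
X=90-rho*np.cos(th)+6*np.sin(th)+11;Z=66+rho*np.sin(th)+6*np.cos(th)
u=np.array([np.cos(1.),np.sin(1.)]);P=np.array([527.6,410.6])
for i in range(len(th)):
    q=P+X[i]*u; print(round(th[i],2),q.round(1),Z[i].round(1),"tx,tz",((X[i]-X[i-1])/40).round(3) if i else "",(-(Z[i]-Z[i-1])/40).round(3) if i else "")
E
python3 arc.py
```

```text
-0.06 [527.5 410.5] 65.9 tx,tz  
0.0 [527.6 410.6] 72.0 tx,tz 0.004 -0.152
0.06 [528.2 411.5] 78.0 tx,tz 0.027 -0.15
0.12 [528.9 412.7] 83.9 tx,tz 0.036 -0.148
0.18 [529.9 414.2] 89.7 tx,tz 0.044 -0.145
0.24 [531. 416.] 95.3 tx,tz 0.053 -0.141
0.3 [532.4 418. ] 100.8 tx,tz 0.061 -0.137
0.36 [533.8 420.3] 106.1 tx,tz 0.069 -0.132
0.42 [535.5 422.9] 111.2 tx,tz 0.076 -0.127
0.48 [537.3 425.7] 116.0 tx,tz 0.083 -0.121
0.54 [539.2 428.7] 120.6 tx,tz 0.09 -0.115
0.6 [541.3 432. ] 125.0 tx,tz 0.096 -0.109
0.66 [543.5 435.4] 129.1 tx,tz 0.102 -0.103
0.72 [545.9 439. ] 132.9 tx,tz 0.108 -0.096
0.78 [548.3 442.8] 136.5 tx,tz 0.113 -0.088
0.84 [550.8 446.8] 139.7 tx,tz 0.117 -0.081
0.9 [553.4 450.9] 142.6 tx,tz 0.121 -0.073
0.96 [556.1 455.1] 145.3 tx,tz 0.125 -0.065
1.02 [558.9 459.4] 147.6 tx,tz 0.128 -0.057
1.08 [561.7 463.8] 149.5 tx,tz 0.13 -0.049
1.14 [564.6 468.2] 151.2 tx,tz 0.132 -0.041
1.2 [567.5 472.7] 152.5 tx,tz 0.134 -0.033
1.26 [570.4 477.2] 153.5 tx,tz 0.134 -0.026
1.32 [573.2 481.7] 154.7 tx,tz 0.132 -0.029
```

Request:
{"name": "move_arm", "arguments": {"series": "1 0 0 -0.08 0 0 0;1 0 0 -0.15 0 0 0;1 0.03 0 -0.15 0 0 0;1 0.04 0 -0.15 0 0 0"}}

```text
clock: 8.62
eef_pos: [529.6, 413.3, 88.3]
tcp_rot: [3.138, -0.011, 1.0]
contact_force: [0.3, -0.5, 1.3]
opening: 0.004
```

```bash
python3 tgt.py 529 413 84;
```

```text
pos [529.61 413.32  88.3 ] F [ 0.33 -0.54  1.3 ] shift units [-0.016 -0.009  0.107]
turn deg [ 0.2  -0.62  0.01]
```

Request:
{"name": "move_arm", "arguments": {"series": "1 0.05 0 -0.14 0 0 0;1 0.06 0 -0.135 0 0 0;1 0.07 0 -0.13 0 0 0;1 0.075 0 -0.125 0 0 0;1 0.08 0 -0.12 0 0 0"}}

```text
clock: 9.25
eef_pos: [537.5, 425.4, 116.8]
tcp_rot: [3.138, -0.012, 1.0]
contact_force: [0.3, -0.0, 0.8]
opening: -0.006
```

```bash
python3 tgt.py 537.3 425.7 116; python3 - <<'E'
from rig import vision
import cv2
im=vision.grab_frame("side")[:,:,::-1];cv2.imwrite("pics/s3.png",cv2.resize(im[80:300,180:400],None,fx=2.7,fy=2.7))
E
```

```text
pos [537.45 425.44 116.79] F [ 0.32 -0.02  0.75] shift units [ 0.003 -0.007  0.02 ]
turn deg [ 0.23 -0.68  0.01]
```

View pics/s3.png

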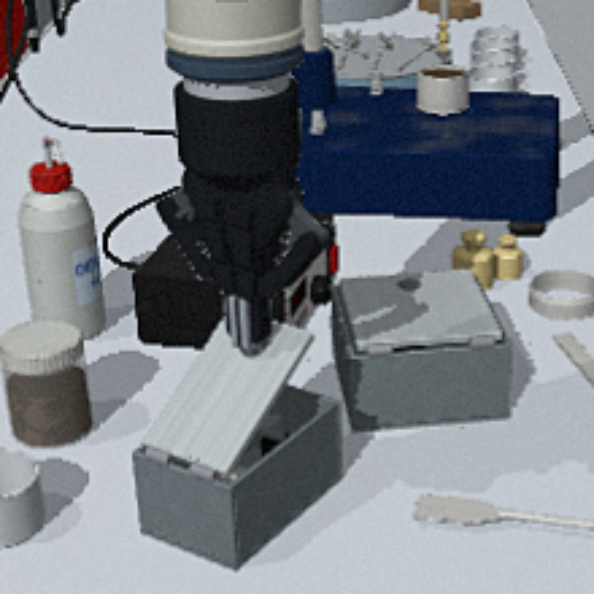

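The flap is up about 0.5 rad and resting on the fingertips at about (245,345). The wide case is still shut. I'll keep following the arc.

Request:
{"name": "move_arm", "arguments": {"series": "1 0.09 0 -0.115 0 0 0;1 0.095 0 -0.11 0 0 0;1 0.1 0 -0.1 0 0 0;1 0.11 0 -0.095 0 0 0;1 0.115 0 -0.09 0 0 0;1 0.12 0 -0.08 0 0 0"}}

```text
clock: 10.05
eef_pos: [552.2, 448.5, 142.8]
tcp_rot: [3.137, -0.013, 1.0]
contact_force: [0.3, 0.2, 0.6]
opening: 0.001
```

```bash
python3 tgt.py 550.8 446.8 139.7
```

```text
pos [552.15 448.46 142.77] F [0.33 0.19 0.64] shift units [-0.054 -0.006  0.076]
turn deg [ 0.24 -0.74  0.01]
```

Request:
{"name": "move_arm", "arguments": {"series": "1 0.12 0 -0.06 0 0 0;1 0.125 0 -0.055 0 0 0;1 0.125 0 -0.05 0 0 0;1 0.13 0 -0.045 0 0 0;1 0.13 0 -0.04 0 0 0;1 0.13 0 -0.03 0 0 0"}}

```text
clock: 10.8
eef_pos: [569.5, 475.8, 154.9]
tcp_rot: [3.138, -0.013, 1.0]
contact_force: [0.2, -0.7, 0.7]
opening: -0.003
```

```bash
python3 tgt.py 567.5 472.7 152.5; python3 - <<'E'
from rig import vision
import cv2
im=vision.grab_frame("side")[:,:,::-1];cv2.imwrite("pics/s4.png",cv2.resize(im[80:300,180:400],None,fx=2.7,fy=2.7))
E
```

```text
pos [569.54 475.77 154.89] F [ 0.23 -0.7   0.74] shift units [-0.093 -0.002  0.058]
turn deg [ 0.23 -0.73  0.01]
```

View pics/s4.png

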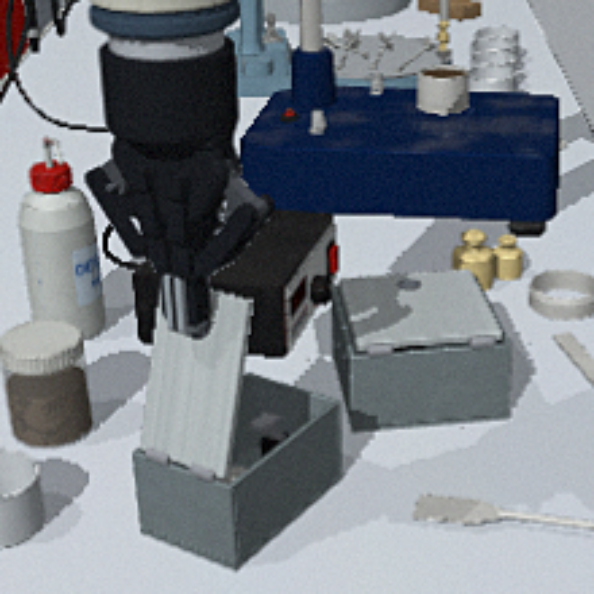

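The flap is almost open and still on the fingertips at about (195,330). I'll carry it gently past the stop, then back off backwards and up.

Request:
{"name": "move_arm", "arguments": {"series": "1 0.12 0 -0.02 0 0 0;1 0.12 0 -0.02 0 0 0;1 0.12 0 -0.01 0 0 0;1 0.12 0 -0.01 0 0 0;1 0.15 0 -0.05 0 0 0;1 0.2 0 -0.3 0 0 0;1 0.2 0 -0.7 0 0 0;1 0.2 0 -0.9 0 0 0;1 0 0 -0.9 0 0 0;1 0 0 0 0 0 0;1 0 0 0 0 0 0"}}

```text
clock: 12.22
eef_pos: [597.3, 520.5, 278.7]
tcp_rot: [3.137, -0.014, 1.0]
contact_force: [0.2, 0.5, -0.8]
opening: -0.001
```

```bash
python3 tgt.py 567.5 472.7 152.5; python3 - <<'E'
from rig import vision
import cv2
im=vision.grab_frame("side")[:,:,::-1];cv2.imwrite("pics/s5.png",cv2.resize(im[80:300,180:400],None,fx=2.7,fy=2.7))
E
```

```text
pos [597.35 520.49 278.69] F [ 0.25  0.52 -0.84] shift units [-1.453  0.004  3.135]
turn deg [ 0.24 -0.81  0.03]
```

View pics/s5.png

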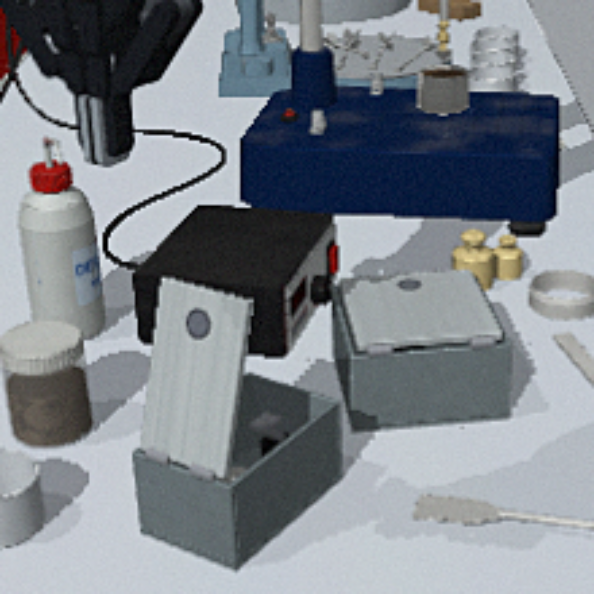

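```bash
python3 - <<'E'
from h import *
from rig import vision,r
s=vision.camera_params("side");d=rays(s,[(199/2.7+180,324/2.7+80)])[0];o=np.array(s['position'])
u=np.array([np.cos(1.),np.sin(1.)])
for t in(1.0,1.1,1.2,1.25,1.3):
    X=90-90*np.cos(t)+6*np.sin(t);q=np.array([*(np.array([527.6,410.6])+X*u),66+90*np.sin(t)+6*np.cos(t)])
    print(t,(np.linalg.norm(np.cross(q-o,d))/np.linalg.norm(d)).round(1))
print(r.sign_off())
E
```

```text
1.0 12.3
1.1 7.1
1.2 2.1
1.25 1.9
1.3 4.3
the job is handed in; nothing more can be done
None
```

The narrow case's flap is open at its stop and let go, the wide case is still shut, and the job is handed in. The clock read about 12.3 s of the 34 s allowed; `sign_off` gives no verdict.

- **Finding the mark:** the top, side and wrist cameras put it at about (527.5, 411, 72), agreeing to within about 1 mm.
- **Press:** with closed fingertips about 0.5 mm from the mark, I pressed the flap down about 5.5 mm. The force rose to 4.9 N, then dropped to 3.5 N as the latch let go.
- **Opening:** I followed the mark's arc at about 0.5 rad/s. The wrist force read 0.6–0.8 N at about 0.5 and 0.9 rad. At 0.5 rad and near the end, the side camera also showed the flap resting on the fingertips. I then moved clear, backwards and up.
- **Last checks:** the mark's final position in the side view fits a flap angle of 1.2–1.25 rad, above the 1.1 rad needed. The gripper was well clear, with its tip at z = 279 mm.
- **Not measured directly:** the flap's speed and angle could only be judged from the arm's motion and the pictures. The wrist force also read up to about 1 N with nothing touching, so the 0.6–0.8 N readings alone don't prove contact. No check failed or disagreed.

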